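# Stack and square up the test tiles

## Task

The last clay test tile has been weighed: take it off the balance and lay it, without dropping it, on top of the untidy pile in the steel tray, long way the same. Square the pile up in the tray's corner, so that all four tiles lie flat on one another with every tile flush against both walls, the long sides along the far wall and the short ends against the side wall. Leave the crucible and the spatula where they are.

Things in the scene. Friction and masses are not known exactly. Their poses are not given: they have to be found in the camera images.
- tray: dark steel stacking tray, fixed to the bench. Floor plate 200 mm (its x) x 250 mm (its y), 8 mm thick; origin at the centre of the plate's underside, on the bench. Upright walls 6 mm thick rise 36 mm above the plate (a pile of four tiles, 40 mm, stands 4 mm proud) along its far (+x) edge and its +y edge and meet in a corner; the -x and -y edges are open, without lip.
- tray_corner (a point): the point of the tray's floor in its inner corner, where the inner faces of the two walls meet; 94 mm in x and 119 mm in y from the tray's centre, 8 mm above the bench; axes as the tray's. A tile flush with both walls has its centre 28 mm towards -x and 60 mm towards -y of this point, in the tray's axes, its long side along the x wall (the tray's y axis).
- balance: white electronic balance, fixed; housing 200 mm wide (its y), 285 mm long (from 190 mm before to 95 mm behind its origin along its x), 55 mm high (display and keys to 65 mm, all at the -x end); origin on the bench under the centre of the pan
- pan (a point): centre of the top of the balance's round steel pan (136 mm across, 7 mm thick), 80 mm above the bench; axes as the balance's
- tile_a: fired clay test tile, brown-red, 56 mm (its x) x 120 mm (its y) x 10 mm thick, 0.11 to 0.22 kg; origin at the centre of its underside, z up. All four tiles are alike. Bottom tile of the untidy pile on the tray, lying on the tray's floor. Tiles slide on tray and tiles (friction about 0.45): pushing the pile takes 3 to 5 N, pressing it home on a wall 10 to 20 N.
- tile_b: fired clay test tile, brown-red, 56 mm (its x) x 120 mm (its y) x 10 mm thick, 0.11 to 0.22 kg; origin at the centre of its underside, z up. All four tiles are alike. Middle tile of the untidy pile, on tile_a, shifted and turned on it.
- tile_c: fired clay test tile, brown-red, 56 mm (its x) x 120 mm (its y) x 10 mm thick, 0.11 to 0.22 kg; origin at the centre of its underside, z up. All four tiles are alike. Top tile of the untidy pile at the start, on tile_b, shifted and turned on it.
- tile_d: fired clay test tile, brown-red, 56 mm (its x) x 120 mm (its y) x 10 mm thick, 0.11 to 0.22 kg; origin at the centre of its underside, z up. All four tiles are alike. The loose tile, lying on the balance's pan.
- crucible: empty white ceramic crucible (small cup), 52 mm across, 42 mm high, standing on the bench between tray and balance; origin at the centre of its underside. Bystander.
- spatula: spatula about 200 mm long lying on the bench between tray and balance, pointing away from the robot, origin near its middle, on the bench, handle towards its -x. Bystander.
Things that resemble listed ones, but are neither listed nor needed, are in the scene too. What is shaped like the tile_c but turquoise or white is not meant.

How it is judged:
By the outcome, as a careful person would: the job done as asked, in the order asked, and still so for the second after the job is handed in, with the robot touching nothing.
It also fails if it takes over 58 s, if anything falls off the work surface, if the arm or the gripper's body presses on something with over 40 N, if the wrist force passes 120 N, or if a joint passes its speed limit or range.

## Robot

A 6-joint arm with a two-finger parallel gripper is mounted at the origin on the work surface. World frame = base frame: x ahead of the robot, y to its left, z up, the work surface at z = 0. Lengths are in m, angles in degrees, forces in N, time in s.
With the tool pointing down it reaches from about 0.3 to 0.75 m from the base axis. Payload 8.5 kg.
Tool frame: the origin (TCP) lies on the centre line of the jaws, within the pads' length; the fingertips stand 19 mm ahead of it and the grasp point (between the pads) is the TCP; z points along the fingers, x is the direction in which the jaws open and shut, and the axes are right-handed (so a half turn about z gives the same grasp; the last joint's range is limited). The gripper opens to 85 mm and grips with 20 to 120 N. Pads are 22 mm wide; open, the fingers measure 114 mm over their backs; the gripper's body (76 mm by 85 mm) begins 54 mm behind the grasp point. The pads swing forward as they close: fully open they stand 13 mm farther back than shut.
Start: joints at [-87.68, 21.807, 74.336, -0, 83.858, -12.336], TCP at [0.139, -0.532, 0.25] pointing down, gripper open.
Joint ranges: [-178.18, 178.18], [-50.72, 133.34], [12.68, 142.11], [-81.47, 261.47], [9.98, 163.14], [-165.26, 165.26]. Speed limits (degrees/s): [136.94, 136.94, 180, 180, 180, 180].

## Interface

Orientations are given as a 3x3 rotation matrix whose columns are the frame's x, y, z axes.
In Python, from rig import env, cams, order gives the robot as it stands.
- The arm moves only by the tool step_arm, never from a script. Its argument "steps" is a list of rows, each an object with "xyz": the shift along the tool's x, y, z normalised to -1 to 1, where 1 is 0.04 m, a list of three; "turn": the turn, a rotation vector about the tool's x, y, z normalised to -1 to 1, where 1 is 0.08 rad, a list of three; "gripper": the gripper command: -1 is shut, 1 is fully open, values between are in proportion. A call has 1 to 20 rows; each row shifts and turns the commanded pose from where the row before left it, along the tool's axes as they then stand; what a row does not reach is not made up. A row lasts 1/12 s, in which the tool goes at most 41.7 mm and 7.16 degrees, less where a joint would pass 70% of its speed; a pose out of reach is approached as far as the arm can. A call with a number of a shift or a turn outside -1 to 1 is refused whole. A call with a gripper value outside its range is refused whole. The fingers move at their own pace and stop on an object; "squeeze" is the grip in N (left out, the last holds). Time passes only in rows, so rows that do not move let the fingers close. It gives the time, the measured TCP pose, the force and the opening at its end, in the units of the state.
- env.observe(): the state, without advancing time (a new reading comes with each control period).
- cams.get_image(name): name is "scene" or "top" or "wrist"; returns (picture, depth): 400x640x3 uint8, red, green, blue; 400x640 float32, m along the optical axis (not along the pixel's ray), 0 where there is no reading.
- cams.camera_info(name): a dict with "fx", "fy", "cx", "cy" (pixels), "k1" (the pictures are not rectified: a ray, as slopes to the right and down, at radius r is drawn at 1 + k1 r^2 times it, then the intrinsics apply), "extrinsics" (4x4, takes a point from camera to world coordinates). Camera axes: x right, y down, z forward; pixel columns grow to the right and rows downward; lengths in m; the calibration is good to about 2 mm. A picture is of the moment at which its call begins: read the wrist's pose just before it. camera_info takes no time and is no camera call; for the wrist camera it gives the pose at the moment of the call.
- order.close_job(): hands the job in, once; it reports no verdict.
The state is a dict: "time_s": time; "q": joint angles; "qvel": joint speeds; "joint_efforts": joint torques, N m; "position": TCP position; "tool_rot": TCP orientation; "ft_force": force on the tool from outside, world axes, zero at the start; "wrist_torque": the same for the moment, N m; "grip_width": finger opening in m.
Only numpy, scipy, OpenCV 4.12 (cv2) and the standard library are available. Lean on these libraries where they do the work, as an engineer would, in place of code of your own. Each camera call takes 0.05 s, during which the arm holds its last target. There are 200 camera calls.

## Working session

There is one attempt and no reset: what is moved stays moved. The work goes in short steps, Python scripts to look and compute and a tool call to move; the robot and the scene stay as the last step left them, time stands still between calls to the robot, and variables do not carry over. Pictures are saved under pics/ and viewed, about 8 in all and at most 12, crops included, and the job is handed in when it is done.

Besides the shell and the picture viewer there is one more tool, called after "Call:" in YAML: its name, and indented under it one key for each argument. step_arm: Moves the arm, as the interface text tells. Scaled input: -1 to 1 covers 0.04 m each way for a shift and 0.08 rad each way for a turn. Its arguments: {"type":"object","properties":{"steps":{"type":"array"},"squeeze":{"type":"number"}},"required":["steps"]}

```bash
ls; mkdir -p pics; cat > h.py <<'E'
import numpy as np, cv2
from rig import env, cams, order
def grab(n, f=None):
    i=cams.camera_info(n); im,d=cams.get_image(n)
    if f: cv2.imwrite('pics/'+f, im[:,:,::-1])
    return im,d,i
def rays(i,uv):
    uv=np.asarray(uv,float).reshape(-1,1,2)
    K=np.array([[i['fx'],0,i['cx']],[0,i['fy'],i['cy']],[0,0,1.]])
    return cv2.undistortPoints(uv,K,np.array([i['k1'],0,0,0,0.]))[:,0]
def onplane(i,uv,z):
    r=rays(i,uv); T=np.array(i['extrinsics']); d=np.c_[r,np.ones(len(r))]@T[:3,:3].T
    return T[:3,3]+d*((z-T[2,3])/d[:,2])[:,None]
def cloud(i,d):
    v,u=np.mgrid[:d.shape[0],:d.shape[1]]
    r=rays(i,np.c_[u.ravel(),v.ravel()]); T=np.array(i['extrinsics'])
    return ((np.c_[r,np.ones(len(r))]*d.ravel()[:,None])@T[:3,:3].T+T[:3,3]).reshape(*d.shape,3)
E
python3 - <<'E'
from h import *
for n in('top','scene'):
    im,d,i=grab(n,n+'0.png'); np.savez('/tmp/'+n,im=im,d=d); print(n,np.round(i['extrinsics'],3).tolist(),i['fx'],i['k1'])
s=env.observe(); print(s)
E
```

```text
pics
top [[0.02, -0.982, 0.19, 0.341], [-1.0, -0.024, -0.017, 0.045], [0.021, -0.19, -0.982, 1.168], [0.0, 0.0, 0.0, 1.0]] 451.8604772818431 -0.127779244749603
scene [[0.764, 0.414, -0.495, 1.09], [0.645, -0.469, 0.603, -0.635], [0.017, -0.78, -0.625, 0.778], [0.0, 0.0, 0.0, 1.0]] 514.299627628264 -0.06444879266756763
{'time_s': 0.1, 'q': array([-8.76789347e+01,  2.18403463e+01,  7.43810490e+01,  5.77339705e-04,
        8.38572232e+01, -1.23368586e+01]), 'qvel': array([-0.0329015 , -0.05523139, -0.114401  ,  0.09581656, -0.00060205,
       -0.03872466]), 'joint_efforts': array([ 3.00119042e-03, -4.49224126e+01, -2.31658852e+01, -1.89528364e-04,
        3.67286702e-03,  4.04147073e-06]), 'position': array([ 0.13915635, -0.53185798,  0.24973959]), 'tool_rot': array([[ 2.53046468e-01, -9.67454125e-01, -4.55604996e-05],
       [-9.67453200e-01, -2.53046290e-01,  1.37142976e-03],
       [-1.33832429e-03, -3.02957804e-04, -9.99999059e-01]]), 'ft_force': array([-0.62374801, -0.30098643, -0.73314922]), 'wrist_torque': array([-0.02307352,  0.0086591 ,  0.07129658]), 'grip_width': 0.08508138411178877}
```

View pics/top0.png

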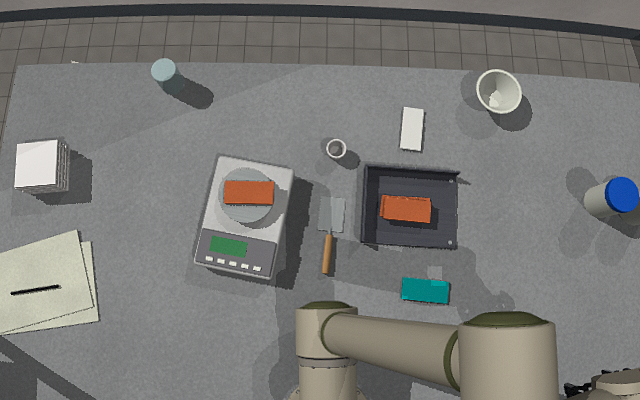

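View pics/scene0.png

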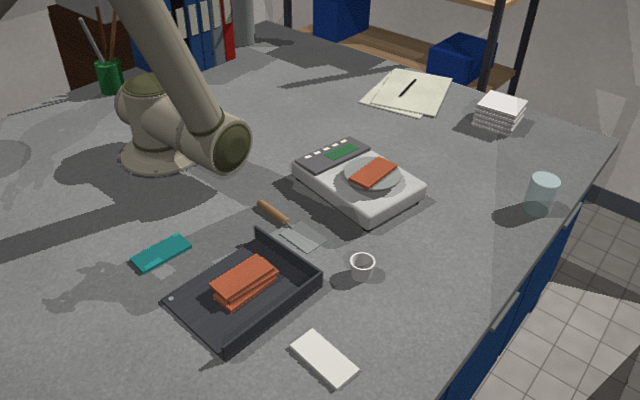

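Top view: tile D is on the pan at about (248,192) and the pile is in the tray at about (406,208). The tray's walled corner is at upper left, about (365,168). Next I measure.

```bash
cat >> h.py <<'E'
def clay(im):
    h=cv2.cvtColor(im,cv2.COLOR_RGB2HSV); return cv2.inRange(h,(2,120,60),(16,255,255))
E
python3 - <<'E'
from h import *
def rect(p):
    (c,s,a)=cv2.minAreaRect(p[:,:2].astype(np.float32)*1000); return np.round(c,1),np.round(s,1),round(a,2)
for n in('top','scene'):
    z=np.load(f'/tmp/{n}.npz'); i=cams.camera_info(n); P=cloud(i,z['d']); m=clay(z['im'])>0
    print(n)
    L,lab,st,ce=cv2.connectedComponentsWithStats(m.astype(np.uint8))
    for k in range(1,L):
        if st[k,4]<200: continue
        q=P[lab==k]; zt=np.percentile(q[:,2],90); print('blob',st[k],'ztop',zt, np.round(np.percentile(q[:,2],[5,25,50,75,95]),4))
        top=((lab==k)&(abs(P[...,2]-zt)<.005)).astype(np.uint8)
        vs=np.argwhere(top)[:,::-1]; zz=.09 if zt>.07 else .038
        W=onplane(i,vs,zz); print(' rect top',rect(W))
    # tray
    reg=(P[...,0]>.3)&(P[...,0]<.75)&(P[...,1]>-.3)&(P[...,1]<.05)
    for lo,hi in((.004,.016),(.038,.055)):
        g=reg&(P[...,2]>lo)&(P[...,2]<hi)&(z['im'].max(2)<90); q=P[g]; print(lo,len(q),rect(q),q.min(0).round(3),q.max(0).round(3))
        cv2.imwrite(f'/tmp/{n}{lo}.png',g.astype(np.uint8)*255)
a=cv2.imread('pics/top0.png')[140:270,340:480]; cv2.imwrite('pics/c1.png',cv2.resize(a,None,fx=4.2,fy=4.2,interpolation=cv2.INTER_CUBIC))
E
```

```text
top
blob [ 224  181   50   24 1119] ztop 0.09267058947173287 [0.0863 0.0887 0.09   0.0914 0.0936]
 rect top (array([557.1, 203.7]), array([ 54.7, 119.9]), 1.35)
blob [ 379  195   52   28 1227] ztop 0.040976975268738294 [0.0204 0.0356 0.0378 0.0394 0.0417]
 rect top (array([ 531.6, -194.3]), array([121.7,  56.7]), 85.42)
blob [322 235  10  39 208] ztop 0.021015245499488966 [0.0128 0.0161 0.0177 0.0198 0.0215]
 rect top (array([415.3,   7.8]), array([15.5, 95.3]), 85.53)
0.004 4627 (array([ 509.9, -140.2]), array([443.5, 351.3]), 8.43) [ 0.301 -0.3    0.004] [0.75  0.049 0.016]
0.038 305 (array([ 544.9, -188.5]), array([213. , 197.8]), 87.55) [ 0.451 -0.299  0.038] [ 0.648 -0.078  0.049]
scene
blob [349 157  48  33 785] ztop 0.09138493812369575 [0.0839 0.0883 0.0895 0.0906 0.0919]
 rect top (array([558.8, 200.3]), array([ 56.9, 122. ]), 0.68)
blob [ 209  254   70   59 2207] ztop 0.0390800472453466 [0.0147 0.0255 0.0365 0.038  0.0397]
 rect top (array([ 533.1, -196. ]), array([122.4,  59.4]), 85.38)
0.004 5240 (array([ 538.7, -147.9]), array([305.2, 372.1]), 89.68) [ 0.352 -0.3    0.004] [0.724 0.006 0.016]
0.038 657 (array([ 598.5, -143.7]), array([146.7, 288.2]), 40.3) [ 0.45  -0.3    0.038] [ 0.65  -0.078  0.048]
```

View pics/c1.png

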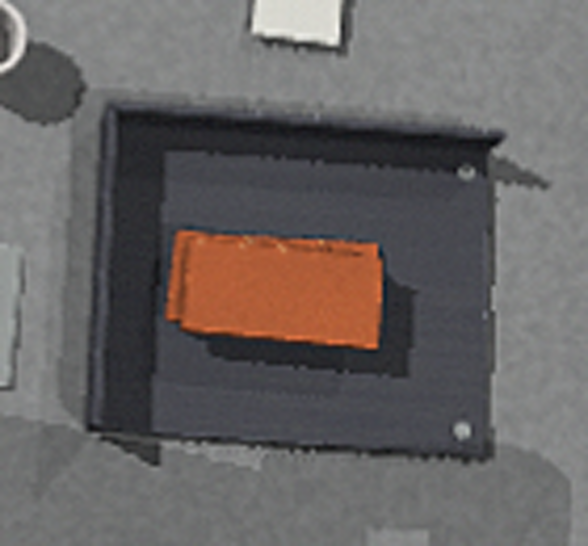

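Call:
step_arm:
  steps:
    - {"xyz": [-0.5,-0.85,0],"turn": [0,0,0],"gripper": 1}
    - {"xyz": [-0.5,-0.85,0],"turn": [0,0,0],"gripper": 1}
    - {"xyz": [-0.5,-0.85,0],"turn": [0,0,0],"gripper": 1}
    - {"xyz": [-0.5,-0.85,0],"turn": [0,0,0],"gripper": 1}
    - {"xyz": [-0.5,-0.85,0],"turn": [0,0,0],"gripper": 1}
    - {"xyz": [-0.5,-0.85,0],"turn": [0,0,0],"gripper": 1}
    - {"xyz": [-0.5,-0.85,0],"turn": [0,0,0],"gripper": 1}
    - {"xyz": [-0.5,-0.85,0],"turn": [0,0,0],"gripper": 1}
    - {"xyz": [-0.5,-0.85,0],"turn": [0,0,0],"gripper": 1}
    - {"xyz": [-0.5,-0.85,0],"turn": [0,0,0],"gripper": 1}
    - {"xyz": [-0.5,-0.85,0],"turn": [0,0,0],"gripper": 1}
    - {"xyz": [-0.5,-0.85,0],"turn": [0,0,0],"gripper": 1}
    - {"xyz": [-0.5,-0.85,0],"turn": [0,0,0],"gripper": 1}

```text
time_s: 1.18
position: [0.502, -0.1669, 0.2501]
tool_rot: [[0.253, -0.967, -0.0], [-0.967, -0.253, 0.0], [-0.0, 0.0, -1.0]]
ft_force: [0.6, -1.6, 0.6]
grip_width: 0.0852
```

Call:
step_arm:
  steps:
    - {"xyz": [0,0,0],"turn": [0,0,-1],"gripper": 1}
    - {"xyz": [0,0,0],"turn": [0,0,-1],"gripper": 1}
    - {"xyz": [0,0,0],"turn": [0,0,-1],"gripper": 1}
    - {"xyz": [0,0,0],"turn": [0,0,-1],"gripper": 1}
    - {"xyz": [0,0,0],"turn": [0,0,-1],"gripper": 1}
    - {"xyz": [0,0,0],"turn": [0,0,-1],"gripper": 1}
    - {"xyz": [0,0,0],"turn": [0,0,-1],"gripper": 1}
    - {"xyz": [0,0,0],"turn": [0,0,-1],"gripper": 1}
    - {"xyz": [0,0,0],"turn": [0,0,-1],"gripper": 1}
    - {"xyz": [0,0,0],"turn": [0,0,-1],"gripper": 1}
    - {"xyz": [0,0,0],"turn": [0,0,-1],"gripper": 1}
    - {"xyz": [0,0,0],"turn": [0,0,-1],"gripper": 1}
    - {"xyz": [0,0,0],"turn": [0,0,-1],"gripper": 1}
    - {"xyz": [0,0,0],"turn": [0,0,-1],"gripper": 1}
    - {"xyz": [0,0,0],"turn": [0,0,-1],"gripper": 1}
    - {"xyz": [0,0,0],"turn": [0,0,-0.5],"gripper": 1}
    - {"xyz": [0,0,0],"turn": [0,0,0],"gripper": 1}

```text
time_s: 2.6
position: [0.5009, -0.1686, 0.25]
tool_rot: [[0.997, -0.074, -0.001], [-0.074, -0.997, 0.0], [-0.001, -0.0, -1.0]]
ft_force: [-1.1, 0.6, -0.2]
grip_width: 0.0856
```

```bash
python3 - <<'E'
from h import *
s=env.observe(); print(s['time_s'],s['position'],s['tool_rot'][:,0],s['qvel'].max())
im,d,i=grab('wrist','w1.png'); np.savez('/tmp/w1',im=im,d=d,**{k:np.array(v) for k,v in i.items()}); print(np.round(i['extrinsics'],3).tolist())
E
```

```text
2.6 [ 0.50086586 -0.1686322   0.24999936] [ 9.97291925e-01 -7.35413487e-02 -6.97487227e-04] 4.456900037518843
[[0.997, -0.071, -0.018, 0.506], [-0.074, -0.962, -0.261, -0.103], [0.002, 0.262, -0.965, 0.374], [0.0, 0.0, 0.0, 1.0]]
```

View pics/w1.png

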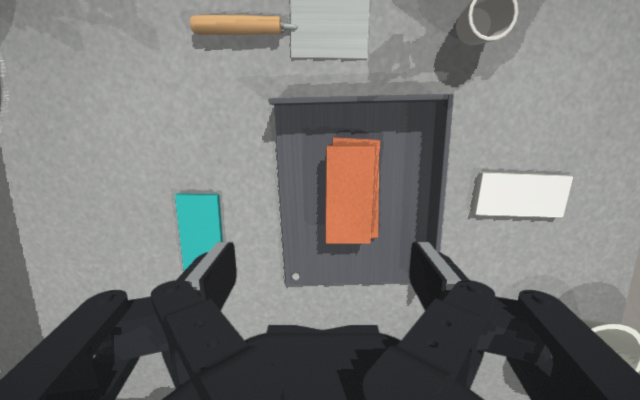

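```bash
python3 - <<'E'
from h import *
a=cv2.imread('pics/w1.png')[85:295,260:465]; cv2.imwrite('pics/c2.png',cv2.resize(a,None,fx=2.85,fy=2.85,interpolation=cv2.INTER_CUBIC))
z=np.load('/tmp/w1.npz'); g=z['im'].max(2)
for v in(150,200,250): print(v,g[v,425:470].tolist())
for u in(290,340,400): print(u,g[85:112,u].tolist())
E
```

```text
150 [65, 64, 64, 65, 62, 63, 63, 59, 49, 49, 49, 48, 48, 48, 48, 48, 47, 49, 54, 84, 100, 103, 104, 112, 135, 157, 160, 157, 158, 159, 160, 160, 161, 163, 165, 165, 164, 163, 161, 161, 163, 164, 166, 166, 165]
200 [64, 64, 63, 62, 53, 49, 48, 48, 49, 49, 48, 48, 50, 49, 60, 89, 104, 105, 107, 125, 150, 161, 162, 164, 165, 164, 164, 164, 163, 164, 163, 165, 167, 169, 170, 168, 167, 165, 164, 164, 162, 157, 153, 153, 153]
250 [141, 145, 146, 145, 145, 146, 145, 146, 145, 138, 119, 110, 106, 105, 111, 140, 161, 166, 165, 164, 164, 168, 171, 171, 169, 166, 164, 162, 162, 165, 168, 169, 167, 165, 163, 162, 162, 163, 164, 168, 169, 169, 167, 165, 163]
290 [135, 130, 129, 126, 124, 124, 125, 125, 124, 124, 122, 121, 117, 109, 104, 102, 103, 95, 64, 55, 62, 68, 69, 69, 69, 71, 71]
340 [127, 128, 129, 130, 132, 133, 134, 135, 134, 133, 125, 108, 108, 103, 103, 101, 90, 60, 60, 69, 69, 70, 70, 69, 70, 69, 69]
400 [128, 130, 133, 134, 134, 132, 132, 129, 129, 126, 110, 107, 103, 101, 96, 71, 55, 61, 69, 70, 69, 70, 69, 71, 70, 70, 69]
```

View pics/c2.png

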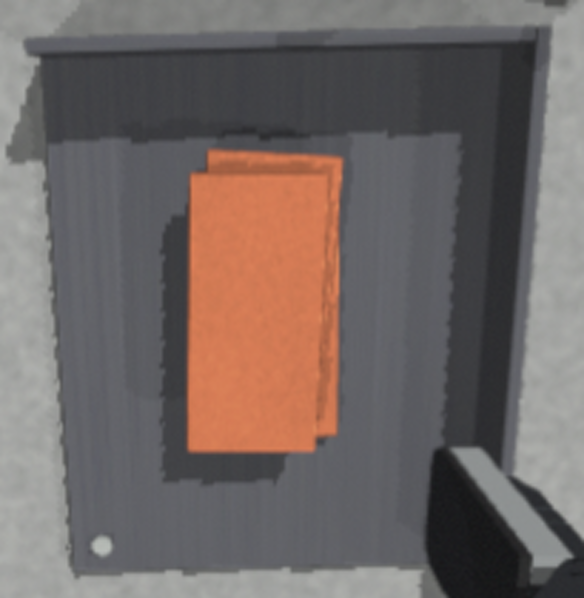

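```bash
python3 - <<'E'
from h import *
z=np.load('/tmp/w1.npz'); i={k:z[k] for k in z.files}
F=onplane(i,[(443.3,150),(439.5,200)],.044); Y=onplane(i,[(290,102.5),(340,101.5),(400,99.7)],.044)
print('far',F.round(4),'Y',Y.round(4))
dF=F[0]-F[1]; dY=Y[2]-Y[0]; print('yaw far',np.degrees(np.arctan2(-dF[0],dF[1])),'yaw Y',np.degrees(np.arctan2(dY[1],dY[0])))
A=np.array([dF[:2],-dY[:2]]).T; t=np.linalg.solve(A,Y[0,:2]-F[0,:2]); print('corner',F[0,:2]+t[0]*dF[:2])
# top tile c: contour approx of crop corners
s=2.85; c=np.array([(191,174),(330,174),(316,452),(188,452)])/s+(260,85)
C=onplane(i,c,.038); print('c',C.round(4),C.mean(0))
b=np.array([(208,151),(343,157),(337,435)])/s+(260,85); print('b?',onplane(i,b,.028).round(4))
P=cloud(i,z['d']); m=clay(z['im'])>0; print(np.percentile(P[m][:,2],[10,50,90]))
E
```

```text
far [[ 0.6405 -0.1465  0.044 ]
 [ 0.6379 -0.2051  0.044 ]] Y [[ 0.473  -0.0831  0.044 ]
 [ 0.527  -0.0861  0.044 ]
 [ 0.5918 -0.0889  0.044 ]]
yaw far -2.4756198862906476 yaw Y -2.7477035909073297
corner [ 0.6428636  -0.09130153]
c [[ 0.5097 -0.1332  0.038 ]
 [ 0.5653 -0.1372  0.038 ]
 [ 0.5561 -0.2575  0.038 ]
 [ 0.5    -0.2533  0.038 ]] [ 0.53278928 -0.195311    0.038     ]
b? [[ 0.5174 -0.1253  0.028 ]
 [ 0.5726 -0.1317  0.028 ]
 [ 0.5672 -0.2545  0.028 ]]
[0.02823583 0.03822797 0.03928992]
```

Call:
step_arm:
  steps:
    - {"xyz": [0.07,-0.935,0],"turn": [0,0,0],"gripper": 0.65}
    - {"xyz": [0.07,-0.935,0],"turn": [0,0,0],"gripper": 0.65}
    - {"xyz": [0.07,-0.935,0],"turn": [0,0,0],"gripper": 0.65}
    - {"xyz": [0.07,-0.935,0],"turn": [0,0,0],"gripper": 0.65}
    - {"xyz": [0.07,-0.935,0],"turn": [0,0,0],"gripper": 0.65}
    - {"xyz": [0.07,-0.935,0],"turn": [0,0,0],"gripper": 0.65}
    - {"xyz": [0.07,-0.935,0],"turn": [0,0,0],"gripper": 0.65}
    - {"xyz": [0.07,-0.935,0],"turn": [0,0,0],"gripper": 0.65}
    - {"xyz": [0.07,-0.935,0],"turn": [0,0,0],"gripper": 0.65}
    - {"xyz": [0.07,-0.935,0],"turn": [0,0,0],"gripper": 0.65}
    - {"xyz": [0,0,0],"turn": [0,0,-1],"gripper": 0.65}
    - {"xyz": [0,0,0],"turn": [0,0,-0.1],"gripper": 0.65}
    - {"xyz": [0,0,0],"turn": [0,0,0],"gripper": 0.65}

```text
time_s: 3.73
position: [0.5568, 0.202, 0.25]
tool_rot: [[1.0, 0.011, -0.001], [0.011, -1.0, -0.0], [-0.001, 0.0, -1.0]]
ft_force: [-0.5, -0.8, 0.4]
grip_width: 0.0704
```

```bash
cat >> h.py <<'E'
def toprect(i,im,zt,n=1):
    L,lab,st,ce=cv2.connectedComponentsWithStats(clay(im)); out=[]
    for k in sorted(range(1,L),key=lambda k:-st[k,4])[:n]:
        W=onplane(i,np.argwhere(lab==k)[:,::-1],zt)
        c,s,a=cv2.minAreaRect(W[:,:2].astype(np.float32)*1000); out.append((np.round(c,1),np.round(s,1),round(a,2)))
    return out
E
python3 - <<'E'
from h import *
im,d,i=grab('wrist','w2.png'); print(toprect(i,im,.09,3)); P=cloud(i,d); print(np.median(P[clay(im)>0],axis=0))
s=env.observe(); print(s['position'],s['grip_width'],s['tool_rot'][:,0])
E
```

```text
[(array([557.4, 204.5]), array([ 55.4, 117.7]), 0.28)]
[0.55734453 0.20925676 0.09040331]
[0.55689613 0.20146792 0.25019169] 0.07047747190602184 [ 9.99952276e-01  9.76112530e-03 -4.06909921e-04]
```

Call:
step_arm:
  steps:
    - {"xyz": [0.01,-0.05,0.9],"turn": [0,0,0.1],"gripper": 0.65}
    - {"xyz": [0,0,0.9],"turn": [0,0,0],"gripper": 0.65}
    - {"xyz": [0,0,0.9],"turn": [0,0,0],"gripper": 0.65}
    - {"xyz": [0,0,0.7],"turn": [0,0,0],"gripper": 0.65}
    - {"xyz": [0,0,0.25],"turn": [0,0,0],"gripper": 0.65}
    - {"xyz": [0,0,0.15],"turn": [0,0,0],"gripper": 0.65}
    - {"xyz": [0,0,0],"turn": [0,0,0],"gripper": 0.65}
    - {"xyz": [0,0,0],"turn": [0,0,0],"gripper": 0.65}

```text
time_s: 4.45
position: [0.5582, 0.2039, 0.0999]
tool_rot: [[1.0, 0.004, 0.003], [0.004, -1.0, 0.0], [0.003, -0.0, -1.0]]
ft_force: [-0.2, -0.8, 0.9]
grip_width: 0.0705
```

Call:
step_arm:
  squeeze: 40
  steps:
    - {"xyz": [0,0,0],"turn": [0,0,0],"gripper": 0.2}
    - {"xyz": [0,0,0],"turn": [0,0,0],"gripper": 0.2}
    - {"xyz": [0,0,0],"turn": [0,0,0],"gripper": 0.2}
    - {"xyz": [0,0,0],"turn": [0,0,0],"gripper": 0.2}
    - {"xyz": [0,0,0],"turn": [0,0,0],"gripper": 0.2}
    - {"xyz": [0,0,0],"turn": [0,0,0],"gripper": 0.2}

```text
time_s: 4.95
position: [0.5581, 0.2042, 0.1004]
tool_rot: [[1.0, 0.005, 0.004], [0.005, -1.0, 0.0], [0.004, -0.0, -1.0]]
ft_force: [-1.4, -0.1, 6.2]
grip_width: 0.0544
```

Call:
step_arm:
  squeeze: 60
  steps:
    - {"xyz": [0,0,-0.1],"turn": [0,0,0],"gripper": -0.2}
    - {"xyz": [0,0,-0.2],"turn": [0,0,0],"gripper": -0.2}
    - {"xyz": [0,0,-0.4],"turn": [0,0,0],"gripper": -0.2}
    - {"xyz": [0,0,-0.5],"turn": [0,0,0],"gripper": -0.2}
    - {"xyz": [0,0,-0.8],"turn": [0,0,0],"gripper": -0.2}
    - {"xyz": [0,0,0],"turn": [0,0,0],"gripper": -0.2}
    - {"xyz": [0,0,0],"turn": [0,0,0],"gripper": -0.2}

```text
time_s: 5.53
position: [0.5579, 0.2043, 0.1807]
tool_rot: [[1.0, 0.005, 0.004], [0.005, -1.0, 0.001], [0.004, -0.001, -1.0]]
ft_force: [0.1, 0.6, -1.9]
grip_width: 0.0537
```

```bash
python3 - <<'E'
from h import *
s=env.observe(); print(s['position'],s['grip_width'],s['ft_force'])
im,d,i=grab('wrist','w3.png'); P=cloud(i,d); q=P[clay(im)>0]
A=np.c_[q[:,:2]-q[:,:2].mean(0),np.ones(len(q))]; print(len(q),np.linalg.lstsq(A,q[:,2],rcond=None)[0]); print(toprect(i,im,np.median(q[:,2]),1))
E
```

```text
[0.55789168 0.20431023 0.18066225] 0.05366879391602684 [ 0.07310946  0.63670638 -1.85013962]
21550 [0.00190022 0.02736036 0.17082267]
[(array([558.5, 211.9]), array([ 55.1, 105.3]), 0.05)]
```

View pics/w3.png

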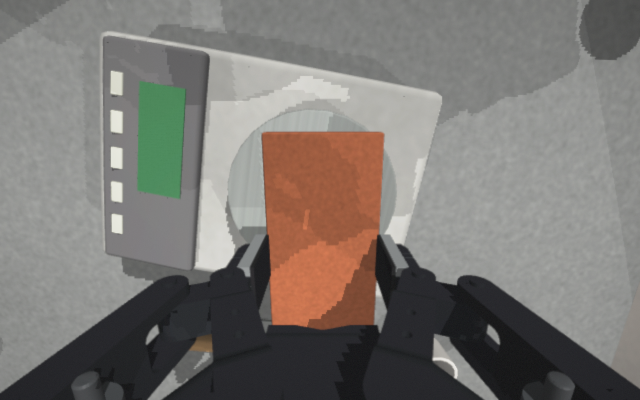

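Call:
step_arm:
  steps:
    - {"xyz": [0,0.4,0],"turn": [0,0,0],"gripper": -0.2}
    - {"xyz": [-0.06,0.8,0],"turn": [0,0,0],"gripper": -0.2}
    - {"xyz": [-0.06,0.8,0],"turn": [0,0,0],"gripper": -0.2}
    - {"xyz": [-0.06,0.8,0],"turn": [0,0,0],"gripper": -0.2}
    - {"xyz": [-0.06,0.8,0],"turn": [0,0,0],"gripper": -0.2}
    - {"xyz": [-0.06,0.8,0],"turn": [0,0,0],"gripper": -0.2}
    - {"xyz": [-0.06,0.8,0],"turn": [0,0,0],"gripper": -0.2}
    - {"xyz": [-0.06,0.8,0],"turn": [0,0,0],"gripper": -0.2}
    - {"xyz": [-0.06,0.8,0],"turn": [0,0,0],"gripper": -0.2}
    - {"xyz": [-0.06,0.8,0],"turn": [0,0,0],"gripper": -0.2}
    - {"xyz": [-0.06,0.8,0],"turn": [0,0,0],"gripper": -0.2}
    - {"xyz": [-0.06,0.8,0],"turn": [0,0,0],"gripper": -0.2}
    - {"xyz": [0,0.5,0],"turn": [0,0,0],"gripper": -0.2}
    - {"xyz": [0,0.29,0],"turn": [0,0,0.4],"gripper": -0.2}
    - {"xyz": [0,0,0],"turn": [0,0,0.6],"gripper": -0.2}
    - {"xyz": [0,0,0],"turn": [0,0,0],"gripper": -0.2}
    - {"xyz": [0,0,0],"turn": [0,0,0],"gripper": -0.2}

```text
time_s: 7.0
position: [0.5327, -0.1948, 0.1777]
tool_rot: [[0.997, -0.074, -0.001], [-0.074, -0.997, 0.001], [-0.001, -0.001, -1.0]]
ft_force: [-1.0, 0.3, -1.3]
grip_width: 0.0536
```

```bash
python3 - <<'E'
from h import *
s=env.observe(); print(s['position'],s['tool_rot'][:,0],s['grip_width'],s['ft_force'])
for n in('top','scene'):
    im,d,i=grab(n,n+'1.png'); P=cloud(i,d); m=(clay(im)>0)&(P[...,2]>.145)&(P[...,1]<-.1); print(n,m.sum(),np.median(P[m][:,2]) if m.any() else 0)
    if m.sum()>100:
        W=onplane(i,np.argwhere(m)[:,::-1],s['position'][2]-.010); print(cv2.minAreaRect(W[:,:2].astype(np.float32)*1000))
        q=P[m&(abs(P[...,2]-np.median(P[m][:,2]))<.008)]; A=np.c_[q[:,:2]-q[:,:2].mean(0),np.ones(len(q))]; print(np.linalg.lstsq(A,q[:,2],rcond=None)[0])
E
```

```text
[ 0.53270536 -0.19482001  0.17772876] [ 0.99724828 -0.07412241 -0.00131609] 0.0535999217909805 [-0.97811047  0.25813254 -1.25355977]
top 93 0.16687275484144748
scene 1114 0.167062327738767
((48.73565673828125, 31.3314208984375), (128.94869995117188, 1435.6107177734375), 64.93230438232422)
[-0.03016848  0.00363755  0.16664866]
```

Call:
step_arm:
  steps:
    - {"xyz": [0,0,0.5],"turn": [0,0,0],"gripper": -0.2}
    - {"xyz": [0,0,0.8],"turn": [0,0,0],"gripper": -0.2}
    - {"xyz": [0,0,0.7],"turn": [0,0,0],"gripper": -0.2}
    - {"xyz": [0,0,0.45],"turn": [0,0,0],"gripper": -0.2}
    - {"xyz": [0,0,0.25],"turn": [0,0,0],"gripper": -0.2}
    - {"xyz": [0,0,0.15],"turn": [0,0,0],"gripper": -0.2}
    - {"xyz": [0,0,0],"turn": [0,0,0],"gripper": -0.2}
    - {"xyz": [0,0,0],"turn": [0,0,0],"gripper": -0.2}

```text
time_s: 7.77
position: [0.5334, -0.1957, 0.0652]
tool_rot: [[0.997, -0.074, 0.001], [-0.074, -0.997, -0.001], [0.001, 0.001, -1.0]]
ft_force: [0.2, 0.1, -1.1]
grip_width: 0.0536
```

Call:
step_arm:
  steps:
    - {"xyz": [0,0,0.03],"turn": [0,0,0],"gripper": -0.2}
    - {"xyz": [0,0,0],"turn": [0,0,0],"gripper": -0.2}

```text
time_s: 7.93
position: [0.5333, -0.1957, 0.064]
tool_rot: [[0.997, -0.075, 0.002], [-0.075, -0.997, -0.001], [0.002, 0.001, -1.0]]
ft_force: [0.5, 0.1, -2.4]
grip_width: 0.0537
```

Call:
step_arm:
  steps:
    - {"xyz": [0,0,0.05],"turn": [0,0,0],"gripper": -0.2}
    - {"xyz": [0,0,0.02],"turn": [0,0,0],"gripper": -0.2}
    - {"xyz": [0,0,0],"turn": [0,0,0],"gripper": -0.2}

```text
time_s: 8.18
position: [0.5329, -0.1956, 0.0603]
tool_rot: [[0.997, -0.075, 0.0], [-0.075, -0.997, 0.0], [0.0, -0.0, -1.0]]
ft_force: [0.3, 0.8, -2.1]
grip_width: 0.0534
```

Call:
step_arm:
  steps:
    - {"xyz": [0,0,0.03],"turn": [0,0,0],"gripper": -0.2}
    - {"xyz": [0,0,0],"turn": [0,0,0],"gripper": -0.2}

```text
time_s: 8.35
position: [0.5329, -0.1956, 0.059]
tool_rot: [[0.997, -0.075, -0.0], [-0.075, -0.997, 0.0], [-0.0, -0.0, -1.0]]
ft_force: [1.1, 0.4, -1.0]
grip_width: 0.0534
```

Call:
step_arm:
  steps:
    - {"xyz": [0,0,0.02],"turn": [0,0,0],"gripper": -0.2}
    - {"xyz": [0,0,0],"turn": [0,0,0],"gripper": -0.2}

```text
time_s: 8.52
position: [0.533, -0.1956, 0.0588]
tool_rot: [[0.997, -0.075, 0.0], [-0.075, -0.997, -0.0], [0.0, 0.0, -1.0]]
ft_force: [-2.3, -0.1, 2.8]
grip_width: 0.0539
```

Call:
step_arm:
  steps:
    - {"xyz": [0,0,0.02],"turn": [0,0,0],"gripper": -0.2}
    - {"xyz": [0,0,0],"turn": [0,0,0],"gripper": -0.2}

```text
time_s: 8.68
position: [0.533, -0.1956, 0.0587]
tool_rot: [[0.997, -0.075, 0.001], [-0.075, -0.997, -0.001], [0.001, 0.001, -1.0]]
ft_force: [-4.8, 2.0, 10.4]
grip_width: 0.0538
```

Call:
step_arm:
  steps:
    - {"xyz": [0,0,-0.02],"turn": [0,0,0],"gripper": 0.1}
    - {"xyz": [0,0,0],"turn": [0,0,0],"gripper": 0.5}
    - {"xyz": [0,0,0],"turn": [0,0,0],"gripper": 0.7}
    - {"xyz": [0,0,0],"turn": [0,0,0],"gripper": 0.7}
    - {"xyz": [0,0,0],"turn": [0,0,0],"gripper": 0.7}
    - {"xyz": [0,0,-0.1],"turn": [0,0,0],"gripper": 0.7}
    - {"xyz": [0,0,-0.5],"turn": [0,0,0],"gripper": 0.7}
    - {"xyz": [0,0,-0.9],"turn": [0,0,0],"gripper": 1}
    - {"xyz": [0,0,-0.9],"turn": [0,0,0],"gripper": 1}
    - {"xyz": [-0.8,0.02,-0.6],"turn": [0,0,0],"gripper": 1}
    - {"xyz": [-0.77,0.02,0],"turn": [0,0,0],"gripper": 1}
    - {"xyz": [0,0,0],"turn": [0,0,0],"gripper": 1}

```text
time_s: 9.68
position: [0.4666, -0.1916, 0.1798]
tool_rot: [[0.997, -0.076, -0.0], [-0.076, -0.997, -0.0], [-0.0, 0.0, -1.0]]
ft_force: [0.1, 0.4, -0.2]
grip_width: 0.0856
```

```bash
python3 - <<'E'
from h import *
s=env.observe(); print(s['position'],s['tool_rot'][:,0],s['grip_width'],s['ft_force'])
im,d,i=grab('wrist','w4.png'); P=cloud(i,d); q=P[clay(im)>0]; print(np.percentile(q[:,2],[5,50,95])); print(toprect(i,im,.048))
a=im[60:340,170:560,::-1]; cv2.imwrite('pics/c4.png',cv2.resize(a,None,fx=2,fy=2))
E
```

```text
[ 0.46661961 -0.19159251  0.179779  ] [ 9.97142387e-01 -7.55436950e-02 -4.58286760e-04] 0.08558297405734655 [ 0.09336914  0.39966824 -0.21648652]
[0.02920459 0.04843361 0.0496906 ]
[(array([ 532. , -190.9]), array([128.5,  60.3]), 85.56)]
```

View pics/c4.png

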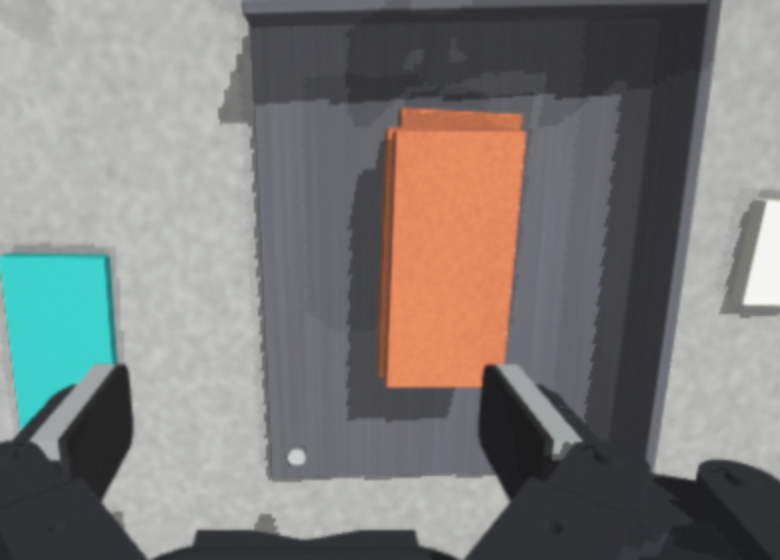

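Call:
step_arm:
  steps:
    - {"xyz": [0,0,0],"turn": [0,0,1],"gripper": 1}
    - {"xyz": [0,0,0],"turn": [0,0,1],"gripper": 1}
    - {"xyz": [0,0,0],"turn": [0,0,1],"gripper": 1}
    - {"xyz": [0,0,0],"turn": [0,0,1],"gripper": 1}
    - {"xyz": [0,0,0],"turn": [0,0,1],"gripper": 1}
    - {"xyz": [0,0,0],"turn": [0,0,1],"gripper": 1}
    - {"xyz": [0,0,0],"turn": [0,0,1],"gripper": 1}
    - {"xyz": [0,0,0],"turn": [0,0,1],"gripper": 1}
    - {"xyz": [0,0,0],"turn": [0,0,1],"gripper": 1}
    - {"xyz": [0,0,0],"turn": [0,0,1],"gripper": 1}
    - {"xyz": [0,0,0],"turn": [0,0,1],"gripper": 1}
    - {"xyz": [0,0,0],"turn": [0,0,1],"gripper": 1}
    - {"xyz": [0,0,0],"turn": [0,0,1],"gripper": 1}
    - {"xyz": [0,0,0],"turn": [0,0,1],"gripper": 1}
    - {"xyz": [0,0,0],"turn": [0,0,1],"gripper": 1}
    - {"xyz": [0,0,0.5],"turn": [0,0,1],"gripper": 1}
    - {"xyz": [0,0,0.5],"turn": [0,0,1],"gripper": 1}
    - {"xyz": [0,0,0.5],"turn": [0,0,1],"gripper": 1}
    - {"xyz": [0,0,0.5],"turn": [0,0,1],"gripper": 1}
    - {"xyz": [0,0,0],"turn": [0,0,0.26],"gripper": 1}

```text
time_s: 11.4
position: [0.4695, -0.1917, 0.0951]
tool_rot: [[-0.048, -0.999, -0.005], [-0.999, 0.048, 0.004], [-0.003, 0.005, -1.0]]
ft_force: [-0.7, 0.5, -0.1]
grip_width: 0.0854
```

Call:
step_arm:
  steps:
    - {"xyz": [0,0,0],"turn": [0,0,0],"gripper": 1}

```text
time_s: 11.48
position: [0.4705, -0.1925, 0.0979]
tool_rot: [[-0.044, -0.999, -0.001], [-0.999, 0.044, 0.001], [-0.001, 0.001, -1.0]]
ft_force: [0.5, 0.0, 0.1]
grip_width: 0.0854
```

```bash
python3 - <<'E'
from h import *
s=env.observe(); R=s['tool_rot']; print(s['position'],R[:2,:2],s['q'])
C=np.array([.643,-.0913]); a=np.radians(-2.6); T=np.array([[np.cos(a),-np.sin(a)],[np.sin(a),np.cos(a)]])
print('tray rel flush',(s['position'][:2]-C)@T+(.028,.06))
E
```

```text
[ 0.47051247 -0.19245422  0.09789833] [[-0.04407278 -0.99902741]
 [-0.99902781  0.04407134]] [-3.56125612e+01  2.75458017e+01  9.36752781e+01  5.57744368e-03
  5.88777363e+01  5.69105150e+01]
tray rel flush [-0.13972131 -0.04887464]
```

Call:
step_arm:
  steps:
    - {"xyz": [0,0,0.7],"turn": [0,0,0],"gripper": 1}
    - {"xyz": [0,0,0.7],"turn": [0,0,0],"gripper": 1}
    - {"xyz": [0,0,0.35],"turn": [0,0,0],"gripper": 1}
    - {"xyz": [0,0,0.1],"turn": [0,0,0],"gripper": 1}
    - {"xyz": [0,0,0],"turn": [0,0,0],"gripper": 1}
    - {"xyz": [0,0,0],"turn": [0,0,0],"gripper": 1}

```text
time_s: 11.98
position: [0.471, -0.193, 0.0256]
tool_rot: [[-0.044, -0.999, 0.002], [-0.999, 0.044, -0.001], [0.001, -0.002, -1.0]]
ft_force: [-0.3, 0.1, 0.4]
grip_width: 0.0854
```

Call:
step_arm:
  steps:
    - {"xyz": [0,0,0.05],"turn": [0,0,0],"gripper": 1}
    - {"xyz": [0,0,0],"turn": [0,0,0],"gripper": 1}

```text
time_s: 12.15
position: [0.4706, -0.1928, 0.0232]
tool_rot: [[-0.045, -0.999, 0.002], [-0.999, 0.045, -0.001], [0.001, -0.002, -1.0]]
ft_force: [0.4, -0.1, -0.6]
grip_width: 0.0858
```

Call:
step_arm:
  steps:
    - {"xyz": [0,0,0.05],"turn": [0,0,0],"gripper": 1}
    - {"xyz": [0,0,0],"turn": [0,0,0],"gripper": 1}

```text
time_s: 12.32
position: [0.4702, -0.1925, 0.0206]
tool_rot: [[-0.045, -0.999, 0.0], [-0.999, 0.045, -0.0], [0.0, -0.0, -1.0]]
ft_force: [-0.0, -1.4, -0.0]
grip_width: 0.0853
```

Call:
step_arm:
  steps:
    - {"xyz": [0,0,0.05],"turn": [0,0,0],"gripper": 1}
    - {"xyz": [0,0,0],"turn": [0,0,0],"gripper": 1}
    - {"xyz": [0,0,0],"turn": [0,0,0],"gripper": 1}

```text
time_s: 12.57
position: [0.4701, -0.1924, 0.0183]
tool_rot: [[-0.045, -0.999, -0.0], [-0.999, 0.045, 0.0], [-0.0, 0.0, -1.0]]
ft_force: [-0.4, 0.2, 0.4]
grip_width: 0.0854
```

Call:
step_arm:
  steps:
    - {"xyz": [0,0,0.05],"turn": [0,0,0],"gripper": 1}
    - {"xyz": [0,0,0],"turn": [0,0,0],"gripper": 1}
    - {"xyz": [0,0,0],"turn": [0,0,0],"gripper": 1}

```text
time_s: 12.82
position: [0.4701, -0.1924, 0.0162]
tool_rot: [[-0.045, -0.999, -0.0], [-0.999, 0.045, 0.0], [-0.0, 0.0, -1.0]]
ft_force: [-0.2, 0.2, -0.4]
grip_width: 0.0855
```

Call:
step_arm:
  steps:
    - {"xyz": [0,-0.15,0],"turn": [0,0,0],"gripper": 1}
    - {"xyz": [0,-0.15,0],"turn": [0,0,0],"gripper": 1}
    - {"xyz": [0,-0.15,0],"turn": [0,0,0],"gripper": 1}
    - {"xyz": [0,-0.15,0],"turn": [0,0,0],"gripper": 1}
    - {"xyz": [0,-0.15,0],"turn": [0,0,0],"gripper": 1}
    - {"xyz": [0,-0.15,0],"turn": [0,0,0],"gripper": 1}
    - {"xyz": [0,-0.15,0],"turn": [0,0,0],"gripper": 1}
    - {"xyz": [0,-0.15,0],"turn": [0,0,0],"gripper": 1}
    - {"xyz": [0,-0.15,0],"turn": [0,0,0],"gripper": 1}
    - {"xyz": [0,-0.15,0],"turn": [0,0,0],"gripper": 1}

```text
time_s: 13.65
position: [0.5306, -0.1951, 0.0162]
tool_rot: [[-0.045, -0.999, -0.0], [-0.999, 0.045, 0.0], [-0.0, 0.0, -1.0]]
ft_force: [-1.9, 0.1, -0.1]
grip_width: 0.0853
```

```bash
python3 - <<'E'
from h import *
im,d,i=grab('top','t2.png'); P=cloud(i,d); m=(clay(im)>0)&(P[...,1]<-.1); print(np.percentile(P[m][:,2],[10,50,90]))
im2,_,_=grab('scene','s2.png')
a=cv2.resize(im[140:270,340:480,::-1],(400,372)); b=cv2.resize(im2[210:370,150:330,::-1],(400,356)); o=np.zeros((372,800,3),np.uint8); o[:,:400]=a; o[:356,400:]=b; cv2.imwrite('pics/c5.png',o)
E
```

```text
[0.02821517 0.04744817 0.05193937]
```

View pics/c5.png

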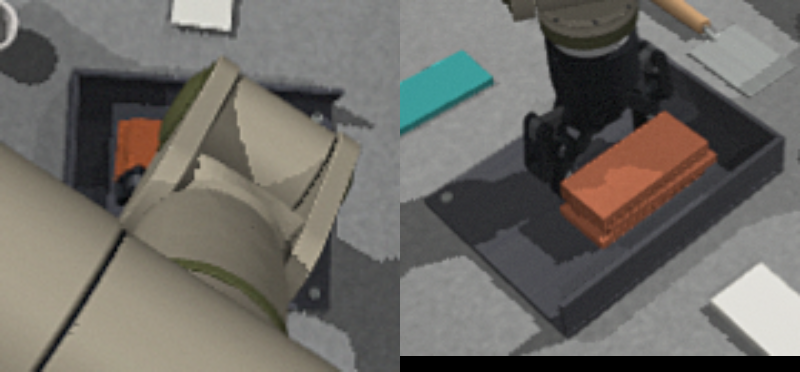

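Call:
step_arm:
  steps:
    - {"xyz": [0,-0.12,0],"turn": [0,0,0],"gripper": 1}
    - {"xyz": [0,-0.12,0],"turn": [0,0,0],"gripper": 1}
    - {"xyz": [0,-0.12,0],"turn": [0,0,0],"gripper": 1}
    - {"xyz": [0,-0.12,0],"turn": [0,0,0],"gripper": 1}
    - {"xyz": [0,-0.12,0],"turn": [0,0,0],"gripper": 1}
    - {"xyz": [0,-0.1,0],"turn": [0,0,0],"gripper": 1}
    - {"xyz": [0,0,0],"turn": [0,0,0],"gripper": 1}

```text
time_s: 14.33
position: [0.5591, -0.1966, 0.0164]
tool_rot: [[-0.045, -0.999, 0.001], [-0.999, 0.045, -0.001], [0.0, -0.001, -1.0]]
ft_force: [0.2, 0.1, -0.4]
grip_width: 0.0854
```

Call:
step_arm:
  steps:
    - {"xyz": [0,-0.08,0],"turn": [0,0,0],"gripper": 1}
    - {"xyz": [0,-0.08,0],"turn": [0,0,0],"gripper": 1}
    - {"xyz": [0,0,0],"turn": [0,0,0],"gripper": 1}

```text
time_s: 14.58
position: [0.5651, -0.1968, 0.0164]
tool_rot: [[-0.045, -0.999, 0.001], [-0.999, 0.045, -0.0], [0.0, -0.001, -1.0]]
ft_force: [0.8, -0.0, 0.1]
grip_width: 0.0855
```

Call:
step_arm:
  steps:
    - {"xyz": [0,-0.08,0],"turn": [0,0,0],"gripper": 1}
    - {"xyz": [0,-0.05,0],"turn": [0,0,0],"gripper": 1}

```text
time_s: 14.75
position: [0.5693, -0.1969, 0.0163]
tool_rot: [[-0.045, -0.999, -0.002], [-0.999, 0.045, 0.0], [-0.0, 0.002, -1.0]]
ft_force: [-10.5, 0.3, 5.0]
grip_width: 0.0853
```

Call:
step_arm:
  steps:
    - {"xyz": [0,-0.05,0],"turn": [0,0,0],"gripper": 1}
    - {"xyz": [0,-0.05,0],"turn": [0,0,0],"gripper": 1}

```text
time_s: 14.92
position: [0.5698, -0.1968, 0.0162]
tool_rot: [[-0.045, -0.999, -0.01], [-0.999, 0.045, 0.002], [-0.002, 0.011, -1.0]]
ft_force: [-34.1, -2.9, 19.4]
grip_width: 0.0854
```

Call:
step_arm:
  steps:
    - {"xyz": [0,0.1,0],"turn": [0,0,0],"gripper": 1}
    - {"xyz": [0,0.5,0],"turn": [0,0,0],"gripper": 1}
    - {"xyz": [0,0,-0.5],"turn": [0,0,0],"gripper": 1}
    - {"xyz": [0,0,-1],"turn": [0,0,0],"gripper": 1}
    - {"xyz": [0,0,-1],"turn": [0,0,0],"gripper": -0.72}
    - {"xyz": [0.81,-0.5,0],"turn": [0,0,0],"gripper": -0.72}
    - {"xyz": [0.81,-0.5,0],"turn": [0,0,0],"gripper": -0.72}
    - {"xyz": [0.81,-0.5,0],"turn": [0,0,0],"gripper": -0.72}
    - {"xyz": [0,0,0],"turn": [0,0,-1],"gripper": -0.72}
    - {"xyz": [0,0,0],"turn": [0,0,-1],"gripper": -0.72}
    - {"xyz": [0,0,0],"turn": [0,0,-1],"gripper": -0.72}
    - {"xyz": [0,0,0],"turn": [0,0,-1],"gripper": -0.72}
    - {"xyz": [0,0,0],"turn": [0,0,-1],"gripper": -0.72}
    - {"xyz": [0,0,0],"turn": [0,0,-1],"gripper": -0.72}
    - {"xyz": [0,0,0],"turn": [0,0,-1],"gripper": -0.72}

```text
time_s: 16.17
position: [0.6057, -0.2959, 0.1164]
tool_rot: [[0.496, -0.868, 0.001], [-0.868, -0.496, -0.0], [0.001, -0.001, -1.0]]
ft_force: [0.2, 0.1, -0.5]
grip_width: 0.0116
```

Call:
step_arm:
  steps:
    - {"xyz": [0,0,0],"turn": [0,0,-1],"gripper": -0.72}
    - {"xyz": [0,0,0],"turn": [0,0,-1],"gripper": -0.72}
    - {"xyz": [0,0,0],"turn": [0,0,-1],"gripper": -0.72}
    - {"xyz": [0,0,0],"turn": [0,0,-1],"gripper": -0.72}
    - {"xyz": [0,0,0],"turn": [0,0,-1],"gripper": -0.72}
    - {"xyz": [0,0,0],"turn": [0,0,-1],"gripper": -0.72}
    - {"xyz": [0,0,0],"turn": [0,0,-1],"gripper": -0.72}
    - {"xyz": [0,0,0],"turn": [0,0,-1],"gripper": -0.72}
    - {"xyz": [0,0,0],"turn": [0,0,-1],"gripper": -0.72}
    - {"xyz": [0,0,0],"turn": [0,0,-1],"gripper": -0.72}
    - {"xyz": [0,0,0],"turn": [0,0,-1],"gripper": -0.72}
    - {"xyz": [0,0,0],"turn": [0,0,-1],"gripper": -0.72}
    - {"xyz": [0,0,0],"turn": [0,0,-0.6],"gripper": -0.72}
    - {"xyz": [0,0,0],"turn": [0,0,0],"gripper": -0.72}
    - {"xyz": [0,0,0],"turn": [0,0,0],"gripper": -0.72}

```text
time_s: 17.42
position: [0.6056, -0.2959, 0.1164]
tool_rot: [[0.999, -0.049, 0.001], [-0.049, -0.999, -0.0], [0.001, 0.0, -1.0]]
ft_force: [-0.9, -0.4, 0.5]
grip_width: 0.012
```

```bash
cat >> h.py <<'E'
C=np.array([.643,-.0913]); a=np.radians(-2.6); T=np.array([[np.cos(a),-np.sin(a)],[np.sin(a),np.cos(a)]])
def rel(p): return (np.asarray(p)[...,:2]-C)@T+(.028,.06)
E
python3 - <<'E'
from h import *
s=env.observe(); print(s['time_s'],s['position'],s['tool_rot'][:,0],s['grip_width'],rel(s['position']))
im,d,i=grab('wrist','w6.png'); P=cloud(i,d); m=clay(im)>0; q=P[m]; print(np.percentile(q[:,2],[5,50,95])); 
W=onplane(i,np.argwhere(m)[:,::-1],.048); c,sz,an=cv2.minAreaRect(W[:,:2].astype(np.float32)); print(rel(c),sz,an)
im2,_,_=grab('scene')
o=np.zeros((400,800,3),np.uint8); o[:,:400]=im[:,170:570,::-1]; o[:,400:]=cv2.resize(im2[210:360,190:340,::-1],(400,400)); cv2.imwrite('pics/c6.png',o)
E
```

```text
17.4167 [ 0.60556451 -0.29590499  0.11639534] [ 9.98780838e-01 -4.93586410e-02  7.49415057e-04] 0.011971984259473862 [-1.15455590e-04 -1.46092547e-01]
[0.04720926 0.048388   0.04953571]
[-0.00048804 -0.06029575] (0.09513424336910248, 0.055868152529001236) 87.21248626708984
```

View pics/c6.png

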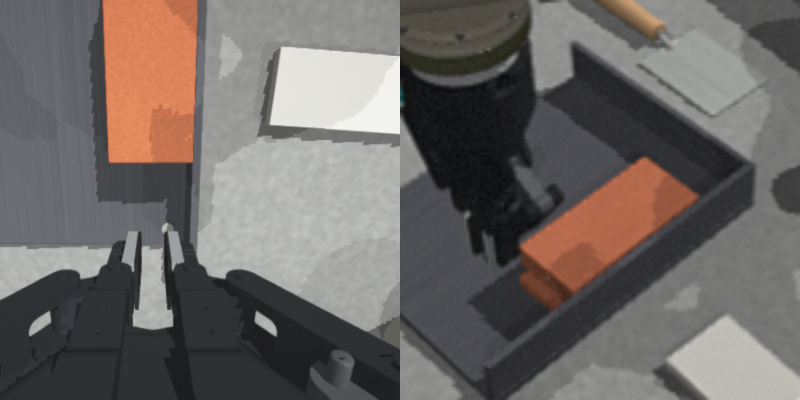

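Call:
step_arm:
  steps:
    - {"xyz": [-0.12,0,0.7],"turn": [0,0,0],"gripper": -0.72}
    - {"xyz": [0,0,0.7],"turn": [0,0,0],"gripper": -0.72}
    - {"xyz": [0,0,0.4],"turn": [0,0,0],"gripper": -0.72}
    - {"xyz": [0,0,0.2],"turn": [0,0,0],"gripper": -0.72}
    - {"xyz": [0,0,0.08],"turn": [0,0,0],"gripper": -0.72}
    - {"xyz": [0,0,0],"turn": [0,0,0],"gripper": -0.72}
    - {"xyz": [0,0,0],"turn": [0,0,0],"gripper": -0.72}

```text
time_s: 18.1
position: [0.601, -0.296, 0.0343]
tool_rot: [[0.999, -0.048, 0.002], [-0.048, -0.999, -0.001], [0.002, 0.001, -1.0]]
ft_force: [0.6, 0.1, 0.4]
grip_width: 0.0119
```

Call:
step_arm:
  steps:
    - {"xyz": [0,0,0.05],"turn": [0,0,0],"gripper": -0.72}
    - {"xyz": [0,0,0],"turn": [0,0,0],"gripper": -0.72}

```text
time_s: 18.27
position: [0.6008, -0.2958, 0.0319]
tool_rot: [[0.999, -0.048, 0.001], [-0.048, -0.999, -0.001], [0.001, 0.001, -1.0]]
ft_force: [0.1, -0.2, -0.4]
grip_width: 0.0117
```

Call:
step_arm:
  steps:
    - {"xyz": [0,0,0.05],"turn": [0,0,0],"gripper": -0.72}
    - {"xyz": [0,0,0],"turn": [0,0,0],"gripper": -0.72}

```text
time_s: 18.43
position: [0.6005, -0.2956, 0.0292]
tool_rot: [[0.999, -0.048, 0.0], [-0.048, -0.999, -0.0], [0.0, 0.0, -1.0]]
ft_force: [-0.0, -0.0, 0.1]
grip_width: 0.012
```

Call:
step_arm:
  steps:
    - {"xyz": [0,-0.12,0],"turn": [0,0,0],"gripper": -0.72}
    - {"xyz": [0,-0.12,0],"turn": [0,0,0],"gripper": -0.72}
    - {"xyz": [0,-0.12,0],"turn": [0,0,0],"gripper": -0.72}
    - {"xyz": [0,-0.12,0],"turn": [0,0,0],"gripper": -0.72}
    - {"xyz": [0,-0.12,0],"turn": [0,0,0],"gripper": -0.72}
    - {"xyz": [0,-0.12,0],"turn": [0,0,0],"gripper": -0.72}
    - {"xyz": [0,-0.12,0],"turn": [0,0,0],"gripper": -0.72}
    - {"xyz": [0,-0.12,0],"turn": [0,0,0],"gripper": -0.72}
    - {"xyz": [0,-0.12,0],"turn": [0,0,0],"gripper": -0.72}
    - {"xyz": [0,-0.12,0],"turn": [0,0,0],"gripper": -0.72}

```text
time_s: 19.27
position: [0.6028, -0.2474, 0.0292]
tool_rot: [[0.999, -0.048, 0.0], [-0.048, -0.999, -0.0], [0.0, 0.0, -1.0]]
ft_force: [-0.3, -2.1, 0.8]
grip_width: 0.012
```

Call:
step_arm:
  steps:
    - {"xyz": [0,-0.12,0],"turn": [0,0,0],"gripper": -0.72}
    - {"xyz": [0,-0.12,0],"turn": [0,0,0],"gripper": -0.72}
    - {"xyz": [0,-0.12,0],"turn": [0,0,0],"gripper": -0.72}
    - {"xyz": [0,0,0],"turn": [0,0,0],"gripper": -0.72}

```text
time_s: 19.6
position: [0.6035, -0.2321, 0.0291]
tool_rot: [[0.999, -0.047, -0.0], [-0.047, -0.999, 0.001], [-0.0, -0.001, -1.0]]
ft_force: [0.5, -0.9, 0.8]
grip_width: 0.0118
```

Call:
step_arm:
  steps:
    - {"xyz": [0,-0.08,0],"turn": [0,0,0],"gripper": -0.72}
    - {"xyz": [0,-0.08,0],"turn": [0,0,0],"gripper": -0.72}

```text
time_s: 19.77
position: [0.6038, -0.2273, 0.0292]
tool_rot: [[0.999, -0.048, 0.0], [-0.048, -0.999, -0.001], [0.0, 0.001, -1.0]]
ft_force: [-0.3, -5.0, -0.9]
grip_width: 0.0118
```

Call:
step_arm:
  steps:
    - {"xyz": [0,-0.06,0],"turn": [0,0,0],"gripper": -0.72}
    - {"xyz": [0,-0.05,0],"turn": [0,0,0],"gripper": -0.72}

```text
time_s: 19.93
position: [0.604, -0.2227, 0.0291]
tool_rot: [[0.999, -0.048, 0.0], [-0.048, -0.999, -0.001], [0.0, 0.001, -1.0]]
ft_force: [-0.1, -4.6, -0.2]
grip_width: 0.0121
```

Call:
step_arm:
  steps:
    - {"xyz": [0,-0.04,0],"turn": [0,0,0],"gripper": -0.72}
    - {"xyz": [0,-0.02,0],"turn": [0,0,0],"gripper": -0.72}

```text
time_s: 20.1
position: [0.6041, -0.2207, 0.0291]
tool_rot: [[0.999, -0.048, 0.0], [-0.048, -0.999, -0.001], [0.0, 0.001, -1.0]]
ft_force: [-1.2, -10.2, -1.7]
grip_width: 0.0119
```

Call:
step_arm:
  steps:
    - {"xyz": [0,-0.03,0],"turn": [0,0,0],"gripper": -0.72}
    - {"xyz": [0,0,0],"turn": [0,0,0],"gripper": -0.72}

```text
time_s: 20.27
position: [0.6041, -0.2207, 0.0292]
tool_rot: [[0.999, -0.048, 0.0], [-0.048, -0.999, -0.003], [0.001, 0.003, -1.0]]
ft_force: [-0.9, -11.2, -2.0]
grip_width: 0.0123
```

Call:
step_arm:
  steps:
    - {"xyz": [0,-0.02,0],"turn": [0,0,0],"gripper": -0.72}
    - {"xyz": [0,0,0],"turn": [0,0,0],"gripper": -0.72}

```text
time_s: 20.43
position: [0.6041, -0.2206, 0.0294]
tool_rot: [[0.999, -0.048, 0.001], [-0.048, -0.999, -0.004], [0.001, 0.004, -1.0]]
ft_force: [-1.7, -16.0, -2.0]
grip_width: 0.012
```

Call:
step_arm:
  steps:
    - {"xyz": [0,-0.03,0],"turn": [0,0,0],"gripper": -0.72}
    - {"xyz": [0,0,0],"turn": [0,0,0],"gripper": -0.72}
    - {"xyz": [0,0.1,0],"turn": [0,0,0],"gripper": -0.72}
    - {"xyz": [0,0.6,0],"turn": [0,0,0],"gripper": -0.72}
    - {"xyz": [0,0.3,-0.5],"turn": [0,0,0],"gripper": -0.72}
    - {"xyz": [0,0,-1],"turn": [0,0,0],"gripper": -0.72}
    - {"xyz": [0,0,-1],"turn": [0,0,0],"gripper": -0.72}
    - {"xyz": [0,0,0],"turn": [0,0,0],"gripper": -0.72}
    - {"xyz": [0,0,0],"turn": [0,0,0],"gripper": -0.72}

```text
time_s: 21.18
position: [0.6031, -0.2565, 0.1315]
tool_rot: [[0.999, -0.047, 0.004], [-0.047, -0.999, -0.001], [0.004, 0.001, -1.0]]
ft_force: [-0.6, 0.3, -0.8]
grip_width: 0.0119
```

```bash
python3 - <<'E'
from h import *
s=env.observe(); print(s['time_s'],s['position'],s['tool_rot'][:,0],rel(s['position']))
im,d,i=grab('wrist','w7.png'); P=cloud(i,d); m=clay(im)>0; q=P[m]; print(np.percentile(q[:,2],[5,50,95])); 
W=onplane(i,np.argwhere(m)[:,::-1],.048); c,sz,an=cv2.minAreaRect(W[:,:2].astype(np.float32)); print(rel(c),sz,an)
im2,d2,i2=grab('scene','s7.png'); m2=clay(im2); m2[:, 345:]=0; ys,xs=np.nonzero(m2); print(xs.min(),xs.max(),ys.min(),ys.max())
v,u=np.nonzero(m)
o=np.zeros((500,800,3),np.uint8); cr=im[max(0,v.min()-20):v.max()+15,u.min()-20:u.max()+25,::-1]; f=min(400/cr.shape[1],500/cr.shape[0]); r=cv2.resize(cr,None,fx=f,fy=f); o[:r.shape[0],:r.shape[1]]=r[:500,:400]; o[:400,400:]=cv2.resize(im2[230:350,215:335,::-1],(400,400)); cv2.imwrite('pics/c7.png',o)
E
```

```text
21.1833 [ 0.6030817  -0.25647871  0.13146952] [ 0.99886922 -0.04737068  0.00403843] [-0.00438421 -0.10681948]
[0.04719738 0.04840677 0.04958454]
[-0.00027353 -0.01422379] (0.0919891744852066, 0.055786170065402985) 87.25606536865234
97 318 0 310
```

View pics/c7.png

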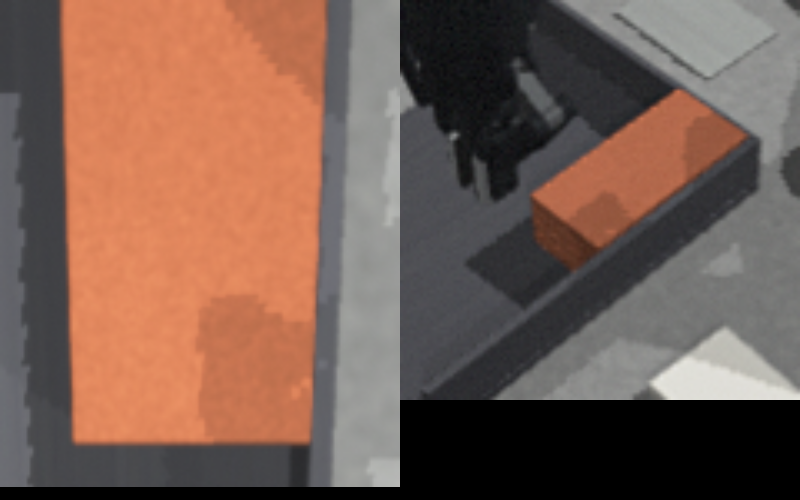

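Call:
step_arm:
  steps:
    - {"xyz": [-0.44,-0.6,0],"turn": [0,0,0],"gripper": 0.41}
    - {"xyz": [-0.44,-0.6,0],"turn": [0,0,0],"gripper": 0.41}
    - {"xyz": [-0.44,-0.6,0],"turn": [0,0,0],"gripper": 0.41}
    - {"xyz": [-0.44,-0.6,0],"turn": [0,0,0],"gripper": 0.41}
    - {"xyz": [0,0,0],"turn": [0,0,1],"gripper": 0.41}
    - {"xyz": [0,0,0],"turn": [0,0,1],"gripper": 0.41}
    - {"xyz": [0,0,0],"turn": [0,0,1],"gripper": 0.41}
    - {"xyz": [0,0,0],"turn": [0,0,1],"gripper": 0.41}
    - {"xyz": [0,0,0],"turn": [0,0,1],"gripper": 0.41}
    - {"xyz": [0,0,0],"turn": [0,0,1],"gripper": 0.41}
    - {"xyz": [0,0,0],"turn": [0,0,1],"gripper": 0.41}
    - {"xyz": [0,0,0],"turn": [0,0,1],"gripper": 0.41}
    - {"xyz": [0,0,0],"turn": [0,0,1],"gripper": 0.41}
    - {"xyz": [0,0,0],"turn": [0,0,1],"gripper": 0.41}

```text
time_s: 22.45
position: [0.5359, -0.1569, 0.1274]
tool_rot: [[0.659, -0.752, -0.003], [-0.752, -0.659, 0.002], [-0.004, 0.001, -1.0]]
ft_force: [0.4, -0.1, -0.0]
grip_width: 0.0606
```

Call:
step_arm:
  steps:
    - {"xyz": [0,0,0],"turn": [0,0,1],"gripper": 0.41}
    - {"xyz": [0,0,0],"turn": [0,0,1],"gripper": 0.41}
    - {"xyz": [0,0,0],"turn": [0,0,1],"gripper": 0.41}
    - {"xyz": [0,0,0],"turn": [0,0,1],"gripper": 0.41}
    - {"xyz": [0,0,0],"turn": [0,0,1],"gripper": 0.41}
    - {"xyz": [0,0,0],"turn": [0,0,1],"gripper": 0.41}
    - {"xyz": [0,0,0],"turn": [0,0,1],"gripper": 0.41}
    - {"xyz": [0,0,0],"turn": [0,0,1],"gripper": 0.41}
    - {"xyz": [0,0,0],"turn": [0,0,1],"gripper": 0.41}
    - {"xyz": [0,0,0],"turn": [0,0,0.6],"gripper": 0.41}
    - {"xyz": [0,0,0],"turn": [0,0,0],"gripper": 0.41}
    - {"xyz": [0,0,0],"turn": [0,0,0],"gripper": 0.41}

```text
time_s: 23.45
position: [0.5361, -0.1571, 0.128]
tool_rot: [[-0.043, -0.999, -0.002], [-0.999, 0.043, 0.002], [-0.001, 0.002, -1.0]]
ft_force: [-0.3, -0.6, -0.1]
grip_width: 0.0603
```

```bash
python3 - <<'E'
from h import *
s=env.observe(); print(s['time_s'],s['position'],s['tool_rot'][:,0],s['grip_width'],rel(s['position']))
E
```

```text
23.45 [ 0.53609457 -0.15710338  0.12795398] [-0.04321165 -0.99906492 -0.00142816] 0.060254442511637855 [-0.07581034 -0.01058519]
```

Call:
step_arm:
  steps:
    - {"xyz": [0,0,0.8],"turn": [0,0,0],"gripper": 0.41}
    - {"xyz": [0,0,0.8],"turn": [0,0,0],"gripper": 0.41}
    - {"xyz": [0,0,0.6],"turn": [0,0,0],"gripper": 0.41}
    - {"xyz": [0,0,0.27],"turn": [0,0,0],"gripper": 0.41}
    - {"xyz": [0,0,0],"turn": [0,0,0],"gripper": 0.41}
    - {"xyz": [0,-0.25,0],"turn": [0,0,0],"gripper": 0.41}
    - {"xyz": [0,-0.25,0],"turn": [0,0,0],"gripper": 0.41}
    - {"xyz": [0,-0.2,0],"turn": [0,0,0],"gripper": 0.41}
    - {"xyz": [0,-0.1,0],"turn": [0,0,0],"gripper": 0.41}
    - {"xyz": [0,0,0],"turn": [0,0,0],"gripper": 0.41}

```text
time_s: 24.28
position: [0.5695, -0.1592, 0.0311]
tool_rot: [[-0.044, -0.999, 0.002], [-0.999, 0.044, -0.001], [0.001, -0.002, -1.0]]
ft_force: [-0.3, -0.8, -0.0]
grip_width: 0.0602
```

Call:
step_arm:
  steps:
    - {"xyz": [0,-0.05,0],"turn": [0,0,0],"gripper": 0.41}
    - {"xyz": [0,0,0],"turn": [0,0,0],"gripper": 0.41}

```text
time_s: 24.45
position: [0.5705, -0.1591, 0.0306]
tool_rot: [[-0.045, -0.999, 0.0], [-0.999, 0.045, -0.0], [0.0, -0.0, -1.0]]
ft_force: [-0.3, -0.2, -0.4]
grip_width: 0.06
```

Call:
step_arm:
  steps:
    - {"xyz": [0,-0.04,0],"turn": [0,0,0],"gripper": 0.41}
    - {"xyz": [0,0,0],"turn": [0,0,0],"gripper": 0.41}

```text
time_s: 24.62
position: [0.5716, -0.1591, 0.0303]
tool_rot: [[-0.045, -0.999, -0.001], [-0.999, 0.045, 0.0], [-0.0, 0.001, -1.0]]
ft_force: [-3.2, -0.6, 1.5]
grip_width: 0.06
```

Call:
step_arm:
  steps:
    - {"xyz": [0,-0.04,0],"turn": [0,0,0],"gripper": 0.41}
    - {"xyz": [0,0,0],"turn": [0,0,0],"gripper": 0.41}

```text
time_s: 24.78
position: [0.5717, -0.1591, 0.0302]
tool_rot: [[-0.045, -0.999, -0.005], [-0.999, 0.045, 0.001], [-0.001, 0.005, -1.0]]
ft_force: [-11.0, -0.4, 7.3]
grip_width: 0.0602
```

Call:
step_arm:
  steps:
    - {"xyz": [0,-0.03,0],"turn": [0,0,0],"gripper": 0.41}
    - {"xyz": [0,0,0],"turn": [0,0,0],"gripper": 0.41}

```text
time_s: 24.95
position: [0.5717, -0.1591, 0.0302]
tool_rot: [[-0.046, -0.999, -0.008], [-0.999, 0.046, 0.002], [-0.001, 0.008, -1.0]]
ft_force: [-16.8, -0.9, 9.9]
grip_width: 0.0598
```

Call:
step_arm:
  steps:
    - {"xyz": [0,0.1,0],"turn": [0,0,0],"gripper": 0.41}
    - {"xyz": [0,0.5,0],"turn": [0,0,0],"gripper": 0.41}
    - {"xyz": [0,0.5,-0.5],"turn": [0,0,0],"gripper": 0.41}
    - {"xyz": [0,0.5,-0.8],"turn": [0,0,0],"gripper": 0.41}
    - {"xyz": [0,0.6,-0.8],"turn": [0,0,0],"gripper": 0.41}
    - {"xyz": [0,0.8,-0.6],"turn": [0,0,0],"gripper": 0.41}
    - {"xyz": [0,0.8,-0.6],"turn": [0,0,0],"gripper": 0.41}
    - {"xyz": [0,0.5,-0.5],"turn": [0,0,0],"gripper": 0.41}
    - {"xyz": [0,0,0],"turn": [0,0,0],"gripper": 0.41}
    - {"xyz": [0,0,0],"turn": [0,0,0],"gripper": 0.41}

```text
time_s: 25.78
position: [0.4031, -0.1519, 0.1833]
tool_rot: [[-0.046, -0.999, 0.003], [-0.999, 0.046, -0.002], [0.002, -0.003, -1.0]]
ft_force: [0.0, 0.6, -0.2]
grip_width: 0.0601
```

```bash
python3 - <<'E'
from h import *
s=env.observe(); print(s['time_s'],s['position'],rel(s['position']))
for n in('wrist','top'):
    im,d,i=grab(n,n+'8.png'); P=cloud(i,d); L,lab,st,ce=cv2.connectedComponentsWithStats(((clay(im)>0)&(P[...,1]<-.05)&(P[...,2]>.01)).astype(np.uint8))
    m=lab==1+st[1:,4].argmax(); q=P[m]; print(n,m.sum(),np.percentile(q[:,2],[5,50,95]))
    W=onplane(i,np.argwhere(m)[:,::-1],.048); c,sz,an=cv2.minAreaRect(W[:,:2].astype(np.float32)); print(rel(c),sz,an)
    v,u=np.nonzero(m); cr=im[max(0,v.min()-15):v.max()+15,max(0,u.min()-15):u.max()+15,::-1]
    if n=='wrist': A=cr
im2,_,_=grab('scene','s8.png')
o=np.zeros((500,800,3),np.uint8)
for k,cr in enumerate((A,im2[230:320,235:335,::-1])):
    f=min(400/cr.shape[1],500/cr.shape[0]); r=cv2.resize(cr,None,fx=f,fy=f,interpolation=cv2.INTER_CUBIC)[:500,:400]; o[:r.shape[0],400*k:400*k+r.shape[1]]=r
cv2.imwrite('pics/c8.png',o)
E
```

```text
25.7833 [ 0.40311459 -0.15188952  0.18332445] [-0.20888995 -0.01140906]Traceback (most recent call last):
  File "<stdin>", line 5, in <module>
ValueError: attempt to get argmax of an empty sequence
```

```bash
python3 - <<'E'
from h import *
im,d,i=grab('top','top8.png'); im2,d2,i2=grab('scene','s8.png')
for im_,i_ in((im,i),(im2,i2)):
    m=clay(im_); m[:140]=0; L,lab,st,ce=cv2.connectedComponentsWithStats(m); print(st[1:][st[1:,4]>150])
o=np.zeros((500,800,3),np.uint8)
for k,cr in enumerate((im[150:230,350:430,::-1],im2[230:320,235:335,::-1])):
    f=min(400/cr.shape[1],500/cr.shape[0]); r=cv2.resize(cr,None,fx=f,fy=f,interpolation=cv2.INTER_CUBIC)[:500,:400]; o[:r.shape[0],400*k:400*k+r.shape[1]]=r
cv2.imwrite('pics/c8.png',o)
E
```

```text
[[ 367  166   47   27 1123]
 [ 322  235   10   39  225]]
[[ 255  257   64   54 1590]]
```

View pics/c8.png

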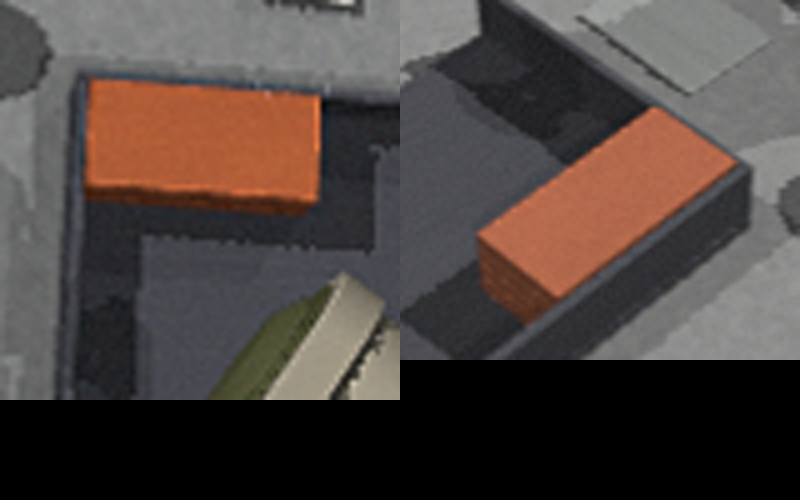

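```bash
python3 - <<'E'
from h import *
im=cv2.imread('pics/s8.png')[:,:,::-1].copy(); i=cams.camera_info('scene'); E=np.linalg.inv(i['extrinsics'])
K=np.array([[i['fx'],0,i['cx']],[0,i['fy'],i['cy']],[0,0,1.]]); D=np.array([i['k1'],0,0,0,0.])
r=cv2.Rodrigues(E[:3,:3])[0]
m=clay(im)
for z in (.046,.043,.038,.033,.028,.023,.018,.013,.010):
    p=np.array([-.028,-.06])-(.028,.06); w=C+T@p
    u,v=cv2.projectPoints(np.array([[*w,z]]),r,E[:3,3],K,D)[0].ravel()
    row=m[int(round(v)),240:300]; xs=np.nonzero(row)[0]+240
    print(z,round(u,1),round(v,1),'left edge of clay',xs.min() if len(xs) else None)
s=env.observe()
cr=cv2.resize(im[275:320,245:290,::-1],(600,600),interpolation=cv2.INTER_CUBIC); cv2.imwrite('pics/c9.png',np.clip(cr*1.5,0,255).astype(np.uint8))
E
```

```text
0.046 254.1 288.9 left edge of clay 255
0.043 254.2 289.9 left edge of clay 255
0.038 254.4 291.7 left edge of clay 255
0.033 254.6 293.5 left edge of clay 255
0.028 254.8 295.2 left edge of clay 255
0.023 254.9 297.0 left edge of clay 255
0.018 255.1 298.7 left edge of clay 256
0.013 255.3 300.4 left edge of clay 256
0.01 255.4 301.4 left edge of clay 256
```

View pics/c9.png

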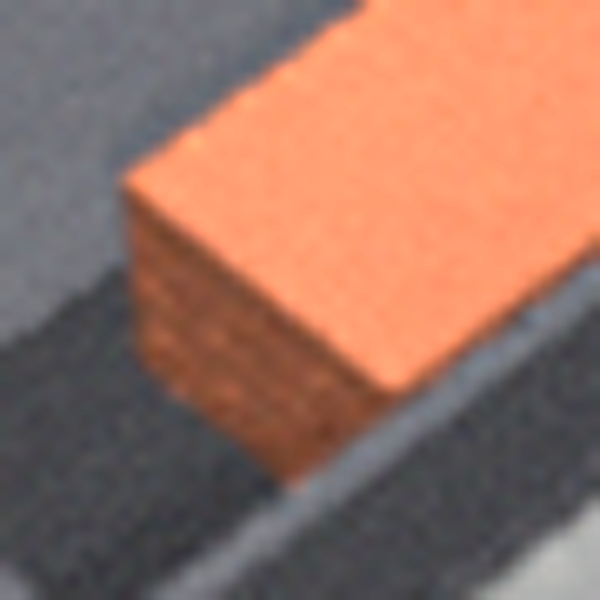

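The end face is a single straight vertical plane down all four tiles, and it lies where the flush pose predicts within 1 px. The pile is square, so I'm handing in.

```bash
python3 -c "
from h import *
s=env.observe(); print(s['time_s'],s['ft_force'],order.close_job())"
```

```text
the job is handed in; nothing more can be done
25.9333 [ 0.10628842  0.67019303 -0.30705675] None
```

The loose tile is on top of the pile, and all four tiles are squared up in the tray's corner. I handed the job in at 25.9 s with the gripper clear of everything.

- **Placing:** I gripped tile_d on the balance and set it down on tile_c, lowering it until it touched before opening the fingers.
- **Squaring:** I pushed the pile to the far wall, which peaked briefly at about 34 N sideways (limit 120 N at the wrist). I then pushed it to the side wall at about 16 N plus one small further push I took no reading from. A second press on the far wall reached about 17 N and the pile did not move.
- **Checks on the pile:**
  - Before the last press, the top tile lay within about 0.5 mm of flush with the far wall, turned about 0.2° from my estimate of the tray.
  - In the final pictures the end faces of all four tiles line up where a flush pile should be, within 1 px (roughly 1.5 mm). No gap to either wall shows.
- **Less certain:** I judged contact with the side wall from the push force and the pictures, as I took no direct gap reading there.
- **Failed check:** the last wrist picture was no use because that camera faced away from the tray, so I used the top and scene cameras instead.
- **Crucible and spatula:** I never went near them low down, but I did not measure their final positions.

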